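# Make up two cue repair kits

### The job

Make up the two cue repair kits from the stock on the leather mat. The red tray gets the tube of cream ferrules, lying in its long bay, and the blue chalk in either of its small bays; the yellow tray gets the tube of black ferrules, lying in its long bay, with the green chalk in one small bay and the brass tip shaper in the other. Chalks and shaper stand upright as they do in the stock; everything lies flat on the floor of its bay, and the orange tube and the pink chalk stay where they are.

Things in the scene. Friction and masses are not known exactly. Their poses are not given: they have to be found in the camera images.
- red_tray: Red kit tray with silver bays, fixed. Base plate 150 (x) x 138 (y) x 3 mm; origin at the centre of its underside on the worktop, z up. Bay floors 3 mm above the origin; walls 4 mm thick rise 8 mm above the floors. Long bay 132 (x) x 58 (y) mm, centred at x 0, y +31 mm. Two small bays, each 64 (x) x 58 (y) mm, centred at x +34 and -34, y -31 mm.
- yellow_tray: Yellow kit tray with silver bays, fixed. Base plate 150 (x) x 138 (y) x 3 mm; origin at the centre of its underside on the worktop, z up. Bay floors 3 mm above the origin; walls 4 mm thick rise 8 mm above the floors. Long bay 132 (x) x 58 (y) mm, centred at x 0, y +31 mm. Two small bays, each 64 (x) x 58 (y) mm, centred at x +34 and -34, y -31 mm.
- cream_tube: Square clear plastic tube case with cream-coloured ferrules inside and a white cap. 100 x 24 x 24 mm, 30 g, lying flat. Origin at its centre (12 mm above what it lies on), x along its length towards the cap. Some 40 mm free beside its middle. Starts on a fixed leather mat, top 2 mm above the worktop (height 0).
- black_tube: Square clear plastic tube case with black ferrules inside and a black cap. 100 x 24 x 24 mm, 30 g, lying flat. Origin at its centre (12 mm above what it lies on), x along its length towards the cap. Some 40 mm free beside its middle. Starts on a fixed leather mat, top 2 mm above the worktop (height 0).
- orange_tube: Square clear plastic tube case with orange ferrules inside and an orange cap; spare, leave alone. 100 x 24 x 24 mm, 30 g, lying flat. Origin at its centre (12 mm above what it lies on), x along its length towards the cap. Some 40 mm free beside its middle. Starts on a fixed leather mat, top 2 mm above the worktop (height 0).
- blue_chalk: Blue cue chalk: block with a dimple in its top and white paper round its sides, 24 x 24 x 24 mm, 25 g. Origin at its centre (12 mm above what it stands on), x and y square to its sides, z up out of the dimple. Stands in a row about 66 mm apart; x roughly along the row, along y at least 30 mm free each side. Starts on a fixed leather mat, top 2 mm above the worktop (height 0).
- green_chalk: Green cue chalk: block with a dimple in its top and white paper round its sides, 24 x 24 x 24 mm, 25 g. Origin at its centre (12 mm above what it stands on), x and y square to its sides, z up out of the dimple. Stands in a row about 66 mm apart; x roughly along the row, along y at least 30 mm free each side. Starts on a fixed leather mat, top 2 mm above the worktop (height 0).
- pink_chalk: Pink cue chalk: block with a dimple in its top and white paper round its sides, 24 x 24 x 24 mm, 25 g. Origin at its centre (12 mm above what it stands on), x and y square to its sides, z up out of the dimple. Stands in a row about 66 mm apart; x roughly along the row, along y at least 30 mm free each side. Starts on a fixed leather mat, top 2 mm above the worktop (height 0). Spare: leave alone.
- shaper: Brass cue-tip shaper: upright cylinder with dark rings, 28 mm diameter, 36 mm high, 90 g. Origin at its centre (18 mm above what it stands on), z up along its axis. Stands in the row of chalks; x roughly along the row, along y at least 30 mm free each side. Starts on a fixed leather mat, top 2 mm above the worktop (height 0).
Things that resemble listed ones, but are neither listed nor needed, are in the scene too. Leave any purple or turquoise look-alike of the black_tube alone.

How it is judged:
At the end, for the whole second after the job is handed in: Tubes flat in their trays' long bays, blue chalk in a small bay of the red tray, green chalk and shaper in different small bays of the yellow one; small things upright within 8 deg; all on the bay floor within 3.5 mm and at rest; orange tube and pink chalk within 30 mm of their starts (x of cream_tube in the frame of red_tray between -0.03 and 0.03 m and y of cream_tube in the frame of red_tray between 0.008 and 0.054 m and z of cream_tube in the frame of red_tray between 0 and 0.0185 m and angle between cream_tube's own x axis and vertical between 1.5 and 1.642 rad and linear speed of each of cream_tube, black_tube below 0.02 m/s and angular speed of each of cream_tube, black_tube below 0.3 rad/s and x of black_tube in the frame of yellow_tray between -0.03 and 0.03 m and y of black_tube in the frame of yellow_tray between 0.008 and 0.054 m and z of black_tube in the frame of yellow_tray between 0 and 0.0185 m and angle between black_tube's own x axis and vertical between 1.5 and 1.642 rad and ((x of blue_chalk in the frame of red_tray between 0.01 and 0.058 m and y of blue_chalk in the frame of red_tray between -0.052 and -0.01 m and z of blue_chalk in the frame of red_tray between 0 and 0.0185 m and angle between blue_chalk's own z axis and vertical below 0.15 rad and linear speed of blue_chalk below 0.02 m/s and angular speed of blue_chalk below 0.3 rad/s) or (x of blue_chalk in the frame of red_tray between -0.058 and -0.01 m and y of blue_chalk in the frame of red_tray between -0.052 and -0.01 m and z of blue_chalk in the frame of red_tray between 0 and 0.0185 m and angle between blue_chalk's own z axis and vertical below 0.15 rad and linear speed of blue_chalk below 0.02 m/s and angular speed of blue_chalk below 0.3 rad/s)) and (((x of green_chalk in the frame of yellow_tray between 0.01 and 0.058 m and y of green_chalk in the frame of yellow_tray between -0.052 and -0.01 m and z of green_chalk in the frame of yellow_tray between 0 and 0.0185 m and angle between green_chalk's own z axis and vertical below 0.15 rad and linear speed of green_chalk below 0.02 m/s and angular speed of green_chalk below 0.3 rad/s) and (x of shaper in the frame of yellow_tray between -0.058 and -0.01 m and y of shaper in the frame of yellow_tray between -0.052 and -0.01 m and z of shaper in the frame of yellow_tray between 0 and 0.0245 m and angle between shaper's own z axis and vertical below 0.15 rad and linear speed of shaper below 0.02 m/s and angular speed of shaper below 0.3 rad/s)) or ((x of green_chalk in the frame of yellow_tray between -0.058 and -0.01 m and y of green_chalk in the frame of yellow_tray between -0.052 and -0.01 m and z of green_chalk in the frame of yellow_tray between 0 and 0.0185 m and angle between green_chalk's own z axis and vertical below 0.15 rad and linear speed of green_chalk below 0.02 m/s and angular speed of green_chalk below 0.3 rad/s) and (x of shaper in the frame of yellow_tray between 0.01 and 0.058 m and y of shaper in the frame of yellow_tray between -0.052 and -0.01 m and z of shaper in the frame of yellow_tray between 0 and 0.0245 m and angle between shaper's own z axis and vertical below 0.15 rad and linear speed of shaper below 0.02 m/s and angular speed of shaper below 0.3 rad/s))) and distance of each of orange_tube, pink_chalk from where it was at the start of the episode below 0.03 m); the robot touches nothing.
It fails at once if the orange tube is disturbed (moved more than 30 mm) (distance of orange_tube from where it was at the start of the episode above 0.03 m).
It fails at once if the pink chalk is disturbed (moved more than 30 mm) (distance of pink_chalk from where it was at the start of the episode above 0.03 m).
It also fails if it takes over 112 s, if anything falls off the work surface, if the arm or the gripper's body presses on something with over 40 N, if the wrist force passes 120 N, or if a joint passes its speed limit or range.

### The arm

A 6-joint arm with a two-finger parallel gripper is mounted at the origin on the work surface. World frame = base frame: x ahead of the robot, y to its left, z up, the work surface at z = 0. Lengths are in m, angles in rad, forces in N, time in s.
With the tool pointing down it reaches from about 0.275 to 0.825 m from the base axis. Payload 5.2 kg.
Tool frame: the origin (TCP) lies between the finger pads; the fingertips stand 22 mm ahead of it and the grasp point (between the pads) lies 3 mm ahead of it (env.tip_extent is the distance from the TCP to the fingertips, in m); z points along the fingers, y is the line along which they close (so a half turn about z gives the same grasp; the last joint's range is limited). The gripper opens to 93 mm and grips with 3 to 60 N. Pads are 15 mm wide; open, the fingers measure 128 mm over their backs; the gripper's body (75 mm by 188 mm) begins 65 mm behind the grasp point.
Start: joints at [0.911, 0.259, 1.535, -0, 1.348, -0.203], TCP at [0.243, 0.494, 0.241] pointing down, gripper open.
Joint ranges: [-3.14, 3.14], [-0.91, 2.08], [0.19, 2.58], [-1.22, 4.36], [0.22, 2.71], [-3.12, 3.12]. Speed limits (rad/s): [2.57, 2.57, 3.14, 3.14, 3.14, 3.14].

### API

Orientations are given as a rotation vector (axis times angle).
In Python, from rig import env, eyes, finish_job gives the robot as it stands.
- The arm moves only by the shell command python3 -m pendant 'ROWS' [OPENING]. ROWS is JSON, a list of rows, each an object with "offset": the shift along the tool's x, y, z in cm, a list of three; "spin": the turn about the tool's z in degrees. A call has 1 to 20 rows; each row shifts and turns the commanded pose from where the row before left it, along the tool's axes as they then stand; what a row does not reach is not made up. A row lasts 1/8 s, in which the tool goes at most 62.5 mm and 10.7 degrees, less where a joint would pass 70% of its speed; a pose out of reach is approached as far as the arm can. A call with a gripper value outside its range is refused whole. OPENING is the opening in per cent of the stroke, from 0 (shut) to 100 (fully open), set as the call begins (- or left out, the last holds). The fingers move at their own pace and stop on an object; the grip force is fixed at half the most. Time passes only in rows, so rows that do not move let the fingers close. It gives the time, the measured TCP pose, the force, the opening and the grip force at its end, in the units of the state.
- env.read_state(): the state, without advancing time (a new reading comes with each control period).
- eyes.capture(name): name is "scene" or "top" or "wrist"; returns the picture (384x512x3 uint8, red, green, blue); there is no depth.
- eyes.calibration(name): a dict with "fovy" (degrees; the focal length in pixels is half the picture's height over the tangent of half this angle, whatever the lens; pixels are square), "cx", "cy" (the principal point, pixels), "k1" (the pictures are not rectified: a ray, as slopes to the right and down, at radius r is drawn at 1 + k1 r^2 times it, then the intrinsics apply), "world_to_cam" (4x4, takes a point from world to camera coordinates). Camera axes: x right, y up, looking along -z (the intrinsics and any distortion apply to the point x, -y, -z); pixel columns grow to the right and rows downward; lengths in m; the calibration is good to about 2 mm. A picture is of the moment at which its call begins: read the wrist's pose just before it. calibration takes no time and is no camera call; for the wrist camera it gives the pose at the moment of the call.
- finish_job(): hands the job in; it is judged then, once.
The state is a dict: "time": time; "joints": joint angles; "joint_velocities": joint speeds; "tau": joint torques, N m; "tcp_pos": TCP position; "eef_rot": TCP orientation; "force": force on the tool from outside, world axes, zero at the start; "torque": the same for the moment, N m; "width": finger opening in m; "finger_force": force on a finger pad.
Only numpy, scipy, OpenCV 4.12 (cv2) and the standard library are available. Lean on these libraries where they do the work, as an engineer would, in place of code of your own. Each camera call takes 0.05 s, during which the arm holds its last target. There are 200 camera calls.

## Working session

There is one attempt and no reset: what is moved stays moved. The work goes in short steps, Python scripts to look and compute and a shell command to move; the robot and the scene stay as the last step left them, time stands still between calls to the robot, and variables do not carry over. Pictures are saved under pics/ and viewed, at most 14 in all, crops included, and the job is handed in when it is done.

```bash
mkdir -p pics; ls
python3 - <<'E'
from rig import env, eyes
import cv2
for n in("top","scene"):
    im=eyes.capture(n); cv2.imwrite(f"pics/{n}0.png",cv2.cvtColor(im,cv2.COLOR_RGB2BGR))
    print(n,eyes.calibration(n))
s=env.read_state();print(s)
E
```

```text
pics
top {'fovy': 49.2894757674876, 'cx': 250.490481940314, 'cy': 196.597744326647, 'k1': -0.04136429852788439, 'world_to_cam': array([[-9.64137778e-03, -9.99951285e-01, -2.11475653e-03,
        -2.55675949e-03],
       [ 9.89290375e-01, -9.84657030e-03,  1.45628288e-01,
        -5.40652538e-01],
       [-1.45642017e-01, -6.88050945e-04,  9.89337116e-01,
        -1.01440296e+00],
       [ 0.00000000e+00,  0.00000000e+00,  0.00000000e+00,
         1.00000000e+00]])}
scene {'fovy': 46.69843287930097, 'cx': 255.463112519887, 'cy': 194.39960064630333, 'k1': -0.0015755761061082014, 'world_to_cam': array([[ 0.77905398,  0.62673028, -0.01685389, -0.39535046],
       [-0.46523561,  0.59591105,  0.65455775,  0.22585065],
       [ 0.42027458, -0.50209479,  0.75582412, -1.16337839],
       [ 0.        ,  0.        ,  0.        ,  1.        ]])}
{'time': 0.1, 'joints': array([ 9.11178978e-01,  2.59293430e-01,  1.53595057e+00,  2.20885409e-07,
        1.34797916e+00, -2.02763249e-01]), 'joint_velocities': array([ 5.68637620e-05, -1.25226412e-03, -7.78572730e-04,  5.51713167e-04,
       -2.60064012e-04,  8.81583432e-04]), 'tau': array([ 1.01892347e-03, -4.38206685e+01, -2.84644657e+01,  7.19690043e-02,
        3.62685020e-02, -9.46333307e-05]), 'tcp_pos': array([0.24230571, 0.49325942, 0.23989751]), 'eef_rot': array([-7.11245708e-01, -3.05932115e+00,  2.32612874e-03]), 'force': array([ 0.49261925,  0.30350576, -0.00162738]), 'torque': array([-0.03106088,  0.09085406,  0.02023221]), 'finger_force': 0.0, 'width': 0.09323297840913927}
```

View pics/top0.png

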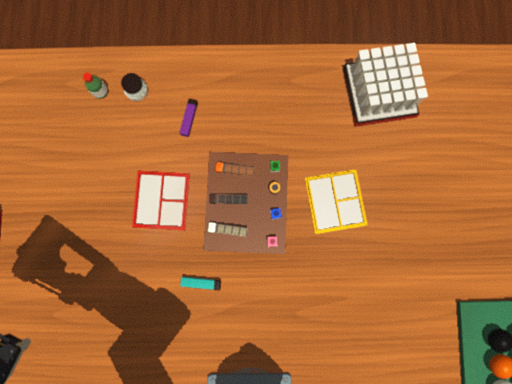

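View pics/scene0.png

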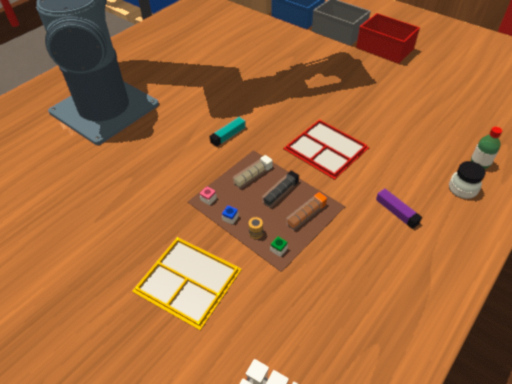

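The top view shows the red tray at (161,200) and the yellow tray at (336,201). The long bays are on the left, towards +y. Tubes on the mat, caps left: orange (235,169), black (228,199), cream (228,229). The row is green (275,166), shaper (275,187), blue (276,213), pink (272,241).

Black-tube candidates: purple (188,117), turquoise (200,283), and the one on the mat (228,199). The mat one fits, with black ferrules and a black cap, and the crop will confirm it.

```bash
cat > h.py <<'E'
from rig import env, eyes
import numpy as np, cv2
from scipy.spatial.transform import Rotation as R
def snap(n):
    c=eyes.calibration(n); im=eyes.capture(n); return im,c
def toworld(uv,c,z):
    uv=np.atleast_2d(np.array(uv,float)); f=192/np.tan(np.radians(c["fovy"]/2))
    K=np.array([[f,0,c["cx"]],[0,f,c["cy"]],[0,0,1]])
    p=cv2.undistortPoints(uv[:,None],K,np.array([c["k1"],0,0,0,0.]))[:,0]
    M=np.array(c["world_to_cam"]); Rm=M[:3,:3]; o=-Rm.T@M[:3,3]
    d=np.c_[p[:,0],-p[:,1],-np.ones(len(p))]@Rm
    return o+d*((z-o[2])/d[:,2])[:,None]
def hsv(im): return cv2.cvtColor(im,cv2.COLOR_RGB2HSV)
def blobs(m,amin=20):
    cs,_=cv2.findContours(m.astype(np.uint8),cv2.RETR_EXTERNAL,cv2.CHAIN_APPROX_NONE)
    return sorted([c for c in cs if cv2.contourArea(c)>=amin],key=cv2.contourArea,reverse=True)
def rect(cnt,c,z):
    w=toworld(cnt.reshape(-1,2),c,z)[:,:2]
    (x,y),(a,b),t=cv2.minAreaRect((w*1000).astype(np.float32)); return np.round([x,y,a,b,t],1)
def tool():
    s=env.read_state(); Q=R.from_rotvec(s["eef_rot"]).as_matrix(); return s["tcp_pos"],Q,s
def go(x,y,yaw,z=None):
    """cm offsets in tool axes (translate first, then spin) to put TCP at x,y,z, tool y-axis at yaw deg (mod 180)"""
    p,Q,s=tool(); t=np.array([x,y,p[2] if z is None else z])
    d=Q.T@(t-p)*100; cur=np.degrees(np.arctan2(Q[1,1],Q[0,1]))
    k=(cur-yaw+90)%180-90   # tool z down: + spin lowers world yaw
    print("offset cm",d.round(2),"spin",round(k,1),"cur yaw",round(cur,1),"pos",p.round(4),"j6",s["joints"][5].round(2))
E
python3 - <<'E'
from h import *
im,c=snap("top"); h=hsv(im); H,S,V=cv2.split(h)
cv2.imwrite("pics/crop0.png",cv2.cvtColor(cv2.resize(im[145:260,125:375],None,fx=3,fy=3,interpolation=cv2.INTER_CUBIC),cv2.COLOR_RGB2BGR))
box=lambda a,b,c_,d:cv2.rectangle(np.zeros(H.shape,np.uint8),(a,c_),(b,d),1,-1)>0
def show(n,m,z,k=1):
    for b in blobs(m)[:k]: print(n,b.reshape(-1,2).mean(0).round(1),cv2.contourArea(b),rect(b,c,z))
show("red",((H<6)|(H>174))&(S>170)&box(125,200,160,240),.007)
show("yel",(H>22)&(H<33)&(S>150)&box(295,375,160,245),.007)
wh=(S<40)&(V>150)
show("redbays",wh&box(125,195,160,240),.003,3)
show("yelbays",wh&box(295,375,160,245),.003,3)
m=box(262,286,155,252)
show("blue",m&(H>105)&(H<130)&(S>150),.026); show("green",m&(H>45)&(H<85)&(S>150),.026)
show("pink",m&(H>150)&(H<178)&(S>90),.026); show("shaper",m&(H>15)&(H<35)&(S>120)&(V>120),.038)
m=box(207,256,157,242)
show("orange",m&(H>5)&(H<16)&(S>190)&(V>120),.026)
show("black",m&(V<65),.026); show("cream",m&(V>130)&(S<110),.026)
show("mat",(V>50)&(V<125)&box(200,292,148,256)&~((H>8)&(S>150)),.002)
print(eyes.calibration("wrist"))
go(.5,.1,0)
E
```

```text
red [160.7 200.2] 2831.5 [539.2 225.5 137.3 148.4  86.3]
yel [340.8 212.2] 150.5 [ 531.7 -228.4  147.   135.     8.9]
redbays [148.7 199.1] 871.0 [542.7 257.8  53.  127.1  87.2]
redbays [171.3 213.6] 399.5 [503.8 198.8  52.7  58.6  85. ]
redbays [173.5 187.6] 390.0 [572.5 194.   53.1  58.7  86.1]
yelbays [323.9 203.2] 926.5 [ 527.8 -198.8  127.3   53.5    8.8]
yelbays [349.8 211.7] 411.5 [ 503.7 -266.    59.5   52.9    9. ]
yelbays [344.7 186.3] 404.0 [ 571.4 -255.4   58.7   53.     9. ]
blue [275.5 212.9] 66.0 [500.2 -70.8  23.   22.4  10.8]
green [274.7 165.1] 61.0 [624.4 -71.9  20.7  21.2  89. ]
pink [272.  240.9] 69.0 [430.6 -59.6  22.7  22.5  89.4]
shaper [274.4 187.1] 91.0 [564.8 -68.9  27.   27.2  43.9]
orange [218.7 167. ] 53.0 [620.9  73.9  16.4  27.1  82.1]
cream [227.  229.7] 278.5 [458.1  52.2 101.1  27.3  79.4]
mat [228.2 198. ] 370.5 [543.   51.   99.3  26.4  89.4]
{'fovy': 67.807127706612, 'cx': 252.41075050526467, 'cy': 190.8205478405523, 'k1': -0.0056120451162912826, 'world_to_cam': array([[ 0.44169902,  0.89716241, -0.00126009, -0.54991099],
       [-0.87082106,  0.42839172, -0.24114564,  0.0275242 ],
       [-0.21580699,  0.10761111,  0.97048812, -0.38984353],
       [ 0.        ,  0.        ,  0.        ,  1.        ]])}
offset cm [-4.047e+01 -2.393e+01  2.000e-02] spin 63.8 cur yaw 63.8 pos [0.2424 0.4933 0.24  ] j6 -0.2
```

View pics/crop0.png

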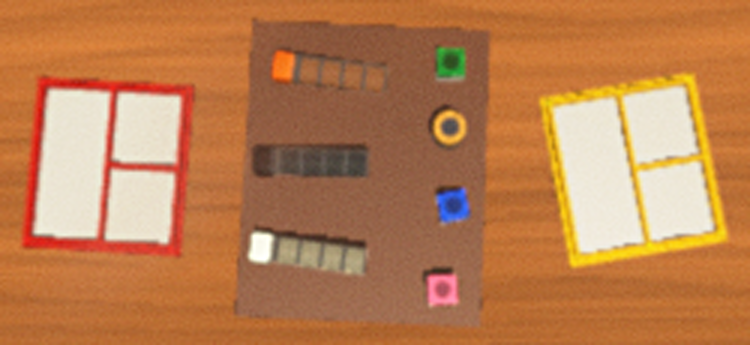

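The crop confirms it: the black tube is the mat's middle tube, the row runs green, shaper, blue, pink, and both trays have their long bays on the +y side. I'll move above the row and refine from close up.

```bash
python3 -m pendant '[{"offset":[0,0,0],"spin":-8.7},{"offset":[0,0,0],"spin":-8.7},{"offset":[0,0,0],"spin":-8.7},{"offset":[-1.85,-3.8,0],"spin":0},{"offset":[-1.85,-3.8,0],"spin":0},{"offset":[-1.85,-3.8,0],"spin":0},{"offset":[-1.85,-3.8,0],"spin":0},{"offset":[-1.85,-3.8,0],"spin":0},{"offset":[-1.85,-3.8,0],"spin":0},{"offset":[-1.85,-3.8,0],"spin":0},{"offset":[-1.85,-3.8,0],"spin":0},{"offset":[-1.85,-3.8,0],"spin":0},{"offset":[-1.85,-3.8,0],"spin":0},{"offset":[-1.85,-3.8,0],"spin":0},{"offset":[-1.85,-3.8,0],"spin":0},{"offset":[-1.85,-3.8,0],"spin":0},{"offset":[-1.85,-3.8,0],"spin":0},{"offset":[0,0,0],"spin":0}]' 55
python3 - <<'E'
from h import *
im,c=snap("wrist"); cv2.imwrite("pics/w1.png",cv2.cvtColor(im,cv2.COLOR_RGB2BGR)); np.save("w1.npy",im); np.save("w1c.npy",c,allow_pickle=True)
H,S,V=cv2.split(hsv(im))
for n,m,z in [("blue",(H>105)&(H<130)&(S>150),.026),("green",(H>45)&(H<85)&(S>150),.026),("pink",(H>150)&(H<178)&(S>90),.026),("yellow",(H>20)&(H<35)&(S>130)&(V>110),.038),("white",(S<60)&(V>140),.003),("dark",(V<70),.026)]:
    for b in blobs(m,150)[:6]: print(n,b.reshape(-1,2).mean(0).round(),rect(b,c,z))
go(.5,-.07,90)
E
```

```text
time: 2.4
tcp_pos: [0.5017, -0.0412, 0.2401]
eef_rot: [-0.008, -3.141, 0.001]
force: [-0.1, 0.4, 0.7]
width: 0.0512
finger_force: 0.0
blue [229. 171.] [497.9 -70.5  23.9  23.6  11. ]
pink [236. 113.] [427.7 -60.3  24.2  23.7   3.6]
yellow [120. 181.] [ 521.8 -211.6  136.2  126.7    8.8]
white [137. 186.] [ 525.9 -199.5  129.2   53.6    8.9]
white [472. 193.] [540.6 261.2  50.8 129.3  86.2]
white [ 86. 171.] [ 502.1 -266.9   61.1   52.3    8.8]
white [431. 170.] [502.3 201.   51.4  61.2  86.1]
white [421. 213.] [564.6 196.8  51.7  48.3  86.3]
white [ 99. 214.] [ 564.2 -257.2   49.4   52.8    7.9]
dark [219. 334.] [706.2 -37.4 799.6 255.9  89.8]
dark [407. 275.] [645.4 193.2 140.5 222.7   1.2]
dark [266. 262.] [616.5 -14.6 220.  119.1  82.9]
dark [355.  18.] [324.1  74.9  20.7  29.6  85.8]
dark [352. 198.] [535.4  87.7  23.   31.1  89.7]
offset cm [ 0.08 -3.04 -0.  ] spin -0.2 cur yaw 89.8 pos [ 0.5009 -0.0396  0.2401] j6 -1.87
```

View pics/w1.png

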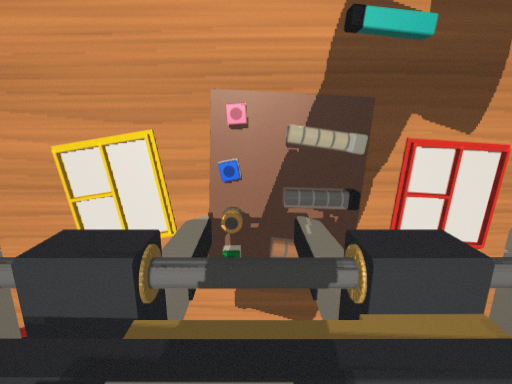

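```bash
python3 -m pendant '[{"offset":[0.2,-3.1,0],"spin":0},{"offset":[0,0,3],"spin":-5.6},{"offset":[0,0,4],"spin":-5.6},{"offset":[0,0,4],"spin":0},{"offset":[0,0,4],"spin":0},{"offset":[0,0,3],"spin":0},{"offset":[0,0,0],"spin":0},{"offset":[0,0,0],"spin":0}]'
python3 -c "
from h import *
go(.499,-.0707,101,.035)"
```

```text
time: 3.45
tcp_pos: [0.4994, -0.0692, 0.0617]
eef_rot: [-0.306, 3.126, -0.001]
force: [0.4, -0.5, 0.2]
width: 0.0506
finger_force: 0.0
offset cm [ 0.07 -0.13  2.67] spin 0.2 cur yaw 101.2 pos [ 0.4994 -0.0692  0.0617] j6 -2.13
```

```bash
python3 -m pendant '[{"offset":[0,-0.1,1.4],"spin":0},{"offset":[0,0,1.3],"spin":0},{"offset":[0,0,0],"spin":0}]'
python3 -m pendant '[{"offset":[0,0,0],"spin":0},{"offset":[0,0,0],"spin":0},{"offset":[0,0,0],"spin":0},{"offset":[0,0,0],"spin":0},{"offset":[0,0,-3],"spin":0},{"offset":[0,0,-3],"spin":5},{"offset":[0,0,0],"spin":5},{"offset":[0,0,0],"spin":5},{"offset":[0,0,0],"spin":0}]' 0
python3 -c "
from h import *
go(.503,.200,86)"
```

```text
time: 3.82
tcp_pos: [0.4981, -0.0704, 0.0325]
eef_rot: [0.304, -3.125, -0.002]
force: [0.4, 0.1, -0.3]
width: 0.0513
finger_force: 0.0
time: 4.95
tcp_pos: [0.499, -0.0707, 0.0938]
eef_rot: [0.105, 3.14, -0.0]
force: [-1.2, -0.4, -0.6]
width: 0.024
finger_force: 30.0
offset cm [ 1.41 27.03 -0.  ] spin 0.2 cur yaw 86.2 pos [ 0.499  -0.0707  0.0938] j6 -1.87
```

```bash
python3 -m pendant '[{"offset":[0.18,3.4,0],"spin":0},{"offset":[0.18,3.4,0],"spin":0},{"offset":[0.18,3.4,0],"spin":0},{"offset":[0.18,3.4,0],"spin":0},{"offset":[0.18,3.4,0],"spin":0},{"offset":[0.18,3.4,0],"spin":0},{"offset":[0.18,3.4,0],"spin":0},{"offset":[0.15,3.2,0],"spin":0},{"offset":[0,0,2],"spin":0},{"offset":[0,0,1.5],"spin":0},{"offset":[0,0,0],"spin":0},{"offset":[0,0,0],"spin":0}]'
python3 -c "
from h import *
go(.503,.200,86,.035)"
```

```text
time: 6.45
tcp_pos: [0.5035, 0.1992, 0.0589]
eef_rot: [0.107, 3.14, -0.0]
force: [-0.1, -0.2, -0.4]
width: 0.0239
finger_force: 30.0
offset cm [0.06 0.07 2.39] spin 0.1 cur yaw 86.1 pos [0.5035 0.1992 0.0589] j6 -1.33
```

```bash
python3 -m pendant '[{"offset":[0,0,1.2],"spin":0},{"offset":[0,0,1.2],"spin":0},{"offset":[0,0,0],"spin":0},{"offset":[0,0,0],"spin":0}]'
python3 -m pendant '[{"offset":[0,0,0],"spin":0},{"offset":[0,0,0],"spin":0},{"offset":[0,0,0],"spin":0},{"offset":[0,0,-3],"spin":0},{"offset":[0,0,-5],"spin":0},{"offset":[0,-4,-4],"spin":0},{"offset":[0,-4,-3],"spin":0},{"offset":[0,-4,0],"spin":0},{"offset":[0,-4,0],"spin":0},{"offset":[0,0,0],"spin":0}]' 48
python3 - <<'E'
from h import *
im,c=snap("wrist"); cv2.imwrite("pics/w2.png",cv2.cvtColor(im,cv2.COLOR_RGB2BGR))
go(.458,.052,-10.6,.17)
E
```

```text
time: 6.95
tcp_pos: [0.5029, 0.1995, 0.0341]
eef_rot: [-0.106, -3.139, 0.0]
force: [0.7, -0.0, 0.3]
width: 0.0235
finger_force: 30.0
time: 8.2
tcp_pos: [0.4924, 0.0379, 0.1849]
eef_rot: [0.112, 3.139, -0.001]
force: [0.9, 0.4, 0.3]
width: 0.045
finger_force: 0.0
offset cm [3.52 1.04 1.48] spin -83.4 cur yaw 86.0 pos [0.4924 0.0392 0.1848] j6 -1.65
```

View pics/w2.png

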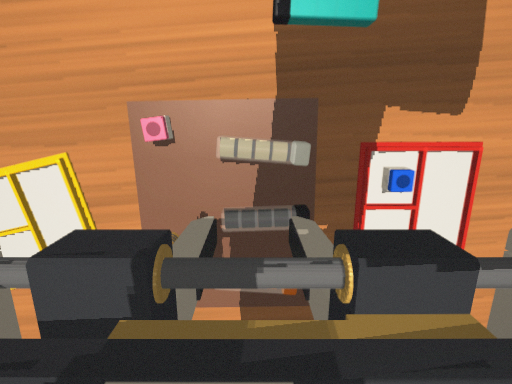

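Blue chalk sits upright in its red bay at (401,181). The cream tube spans (218,148) to (310,153), so I'll refine its pose from this picture.

Run:
```python
from h import *
c=eyes.calibration("wrist"); im=cv2.cvtColor(cv2.imread("pics/w2.png"),cv2.COLOR_BGR2RGB); H,S,V=cv2.split(hsv(im))
for (a,b,y0,y1),lo in [((205,320,125,175),(V>105)),((212,290,200,240),(V<75))]:
    m=np.zeros(H.shape,bool); m[y0:y1,a:b]=lo[y0:y1,a:b]
    bl=blobs(cv2.morphologyEx(m.astype(np.uint8),cv2.MORPH_CLOSE,np.ones((5,5))))[0]; print(bl.reshape(-1,2).mean(0),rect(bl,c,.026))
w=toworld([[264,150],[401,181]],c,.026); print(w)
go(.457,.052,-10.6+180)
```

```text
[252.49169435 149.62790698] [457.3  47.2 111.8  51.5  85.9]
[252.32727273 235.27272727] [553.4  35.2  54.5   8.8  88. ]
[[0.4578214  0.05462733 0.026     ]
 [0.50172659 0.20090637 0.026     ]]
offset cm [ 3.62  1.03 -0.  ] spin -83.4 cur yaw 86.0 pos [0.4924 0.0392 0.1848] j6 -1.65
```

```bash
python3 -m pendant '[{"offset":[3.6,1.2,0],"spin":0},{"offset":[0,0,0],"spin":9.5},{"offset":[0,0,0],"spin":9.5},{"offset":[0,0,0],"spin":9.5},{"offset":[0,0,0],"spin":9.5},{"offset":[0,0,0],"spin":9.5},{"offset":[0,0,1],"spin":9.5},{"offset":[0,0,1],"spin":9.5},{"offset":[0,0,2],"spin":9.5},{"offset":[0,0,2],"spin":9.5},{"offset":[0,0,2],"spin":9.5},{"offset":[0,0,2],"spin":0},{"offset":[0,0,0],"spin":0},{"offset":[0,0,0],"spin":0}]'
python3 - <<'E'
from h import *
im,c=snap("wrist"); cv2.imwrite("pics/w3.png",cv2.cvtColor(im,cv2.COLOR_RGB2BGR))
go(.4575,.0535,-9,.035)
E
```

```text
time: 10.0
tcp_pos: [0.4577, 0.055, 0.0852]
eef_rot: [2.385, 2.044, 0.001]
force: [-0.0, -0.4, 0.9]
width: 0.0444
finger_force: 0.0
offset cm [-0.14 -0.03  5.04] spin 0.2 cur yaw -8.8 pos [0.4579 0.0549 0.0854] j6 0.03
```

View pics/w3.png

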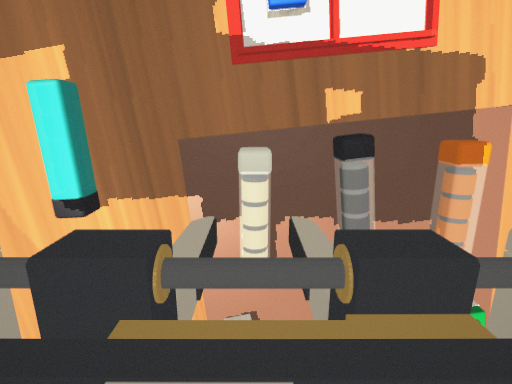

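The cream tube is centred between the fingers and aligned with them, cap at (255,160). I'll grasp it.

```bash
python3 -m pendant '[{"offset":[0,0,2.5],"spin":0},{"offset":[0,0,2.5],"spin":0},{"offset":[0,0,0],"spin":0}]'
python3 -m pendant '[{"offset":[0,0,0],"spin":0},{"offset":[0,0,0],"spin":0},{"offset":[0,0,0],"spin":0},{"offset":[0,0,-3],"spin":0},{"offset":[0,0,-3],"spin":0},{"offset":[0,0,-2],"spin":-9.5},{"offset":[0,0,0],"spin":-9.5},{"offset":[0,0,0],"spin":-9.5},{"offset":[0,0,0],"spin":-9.5},{"offset":[0,0,0],"spin":-9.5},{"offset":[0,0,0],"spin":-9.5},{"offset":[0,0,0],"spin":-9.5},{"offset":[0,0,0],"spin":-9.5},{"offset":[0,0,0],"spin":-9.5},{"offset":[0,0,0],"spin":-9.5},{"offset":[0,0,0],"spin":0}]' 0
python3 - <<'E'
from h import *
go(.542,.2595,86)
E
```

```text
time: 10.42
tcp_pos: [0.4565, 0.0546, 0.0342]
eef_rot: [-2.385, -2.042, 0.002]
force: [0.5, -0.2, 0.4]
width: 0.0449
finger_force: 0.0
time: 12.42
tcp_pos: [0.4573, 0.0544, 0.1149]
eef_rot: [0.109, 3.139, -0.0]
force: [0.0, -0.8, -0.7]
width: 0.0234
finger_force: 30.0
offset cm [-7.04 21.04  0.  ] spin 0.0 cur yaw 86.0 pos [0.4573 0.0544 0.1149] j6 -1.63
```

```bash
python3 -m pendant '[{"offset":[-1,3,0],"spin":0},{"offset":[-1,3,0],"spin":0},{"offset":[-1,3,0],"spin":0},{"offset":[-1,3,0],"spin":0},{"offset":[-1,3,0],"spin":0},{"offset":[-1,3,0],"spin":0},{"offset":[-1,3,0],"spin":0},{"offset":[0,0,3],"spin":0},{"offset":[0,0,2.5],"spin":0},{"offset":[0,0,0],"spin":0},{"offset":[0,0,0],"spin":0}]'
python3 - <<'E'
from h import *
go(.542,.2595,86,.0365)
E
```

```text
time: 13.8
tcp_pos: [0.5419, 0.2593, 0.0605]
eef_rot: [0.109, 3.139, 0.001]
force: [0.4, 1.2, 0.1]
width: 0.0238
finger_force: 30.0
offset cm [-0.01  0.02  2.4 ] spin 0.0 cur yaw 86.0 pos [0.5419 0.2593 0.0605] j6 -1.24
```

```bash
python3 -m pendant '[{"offset":[0,0,1.2],"spin":0},{"offset":[0,0,1.2],"spin":0},{"offset":[0,0,0],"spin":0},{"offset":[0,0,0],"spin":0}]'
python3 -m pendant '[{"offset":[0,0,0],"spin":0},{"offset":[0,0,0],"spin":0},{"offset":[0,0,0],"spin":0},{"offset":[0,0,-3],"spin":0},{"offset":[0,0,-5],"spin":0},{"offset":[0,-4,-3],"spin":0},{"offset":[0,-4,0],"spin":0},{"offset":[0,-4,0],"spin":0},{"offset":[0,-4,0],"spin":0},{"offset":[0,-4,0],"spin":0},{"offset":[0,0,0],"spin":9.6},{"offset":[0,0,0],"spin":9.6},{"offset":[0,0,0],"spin":9.6},{"offset":[0,0,0],"spin":9.6},{"offset":[0,0,0],"spin":9.6},{"offset":[0,0,0],"spin":9.6},{"offset":[0,0,0],"spin":9.6},{"offset":[0,0,0],"spin":9.6},{"offset":[0,0,0],"spin":9.6},{"offset":[0,0,0],"spin":0}]' 48
python3 - <<'E'
from h import *
im,c=snap("wrist"); cv2.imwrite("pics/w4.png",cv2.cvtColor(im,cv2.COLOR_RGB2BGR))
go(.5415,.051,-.6,.1)
E
```

```text
time: 14.3
tcp_pos: [0.5412, 0.2591, 0.0353]
eef_rot: [-0.106, -3.139, 0.0]
force: [0.0, 0.1, -0.2]
width: 0.0241
finger_force: 30.0
time: 16.8
tcp_pos: [0.5278, 0.0597, 0.1457]
eef_rot: [-2.225, -2.218, -0.0]
force: [0.3, -0.2, -0.3]
width: 0.0449
finger_force: 0.0
offset cm [-0.87  1.37  4.57] spin 0.5 cur yaw -0.1 pos [0.5278 0.0597 0.1457] j6 -0.1
```

View pics/w4.png

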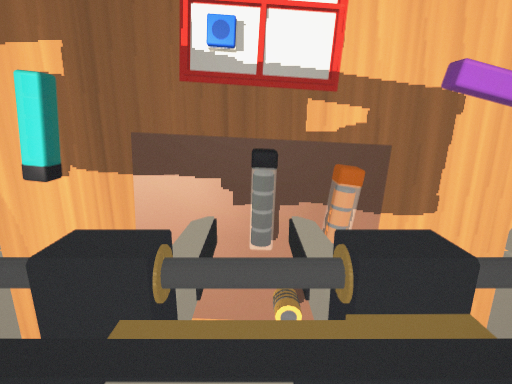

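The black tube is on the mat between the fingers, cap at (264,157) and near end at (262,240). The purple look-alike is far off at (480,80).

Run:
```python
from h import *
c=eyes.calibration("wrist"); print(toworld([[264,151],[262,239]],c,.026).round(4))
go(.5415,.050,-.6,.085)
```

```text
[[0.5384 0.099  0.026 ]
 [0.5371 0.0119 0.026 ]]
offset cm [-0.96  1.37  6.07] spin 0.5 cur yaw -0.1 pos [0.5278 0.0597 0.1457] j6 -0.1
```

```bash
python3 -m pendant '[{"offset":[-0.9,1.2,0],"spin":0.4},{"offset":[0,0,3],"spin":0},{"offset":[0,0,3],"spin":0},{"offset":[0,0,3],"spin":0},{"offset":[0,0,2],"spin":0},{"offset":[0,0,0],"spin":0},{"offset":[0,0,0],"spin":0}]'
python3 -m pendant '[{"offset":[0,0,0],"spin":0},{"offset":[0,0,0],"spin":0},{"offset":[0,0,0],"spin":0},{"offset":[0,0,-3],"spin":0},{"offset":[0,0,-3],"spin":0},{"offset":[0,0,-2],"spin":-8.9},{"offset":[0,0,0],"spin":-9},{"offset":[0,0,0],"spin":-9},{"offset":[0,0,0],"spin":-9},{"offset":[0,0,0],"spin":-9},{"offset":[0,0,0],"spin":-9},{"offset":[0,0,0],"spin":-9},{"offset":[0,0,0],"spin":-9},{"offset":[0,0,0],"spin":-9},{"offset":[0,0,0],"spin":-9},{"offset":[0,0,0],"spin":-9},{"offset":[0,0,0],"spin":0}]' 0
python3 - <<'E'
from h import *
go(.527,-.1992,98.9)
E
```

```text
time: 17.73
tcp_pos: [0.5408, 0.0502, 0.0363]
eef_rot: [2.233, 2.208, 0.001]
force: [0.8, 0.8, 0.7]
width: 0.0448
finger_force: 0.0
time: 19.85
tcp_pos: [0.5397, 0.0506, 0.1157]
eef_rot: [-0.223, 3.134, -0.0]
force: [-1.0, -0.2, -0.4]
width: 0.024
finger_force: 29.9
offset cm [  4.8  -24.55   0.  ] spin -0.7 cur yaw 98.2 pos [0.5397 0.0506 0.1157] j6 -1.83
```

```bash
python3 -m pendant '[{"offset":[0.7,-3.5,0],"spin":-0.7},{"offset":[0.7,-3.5,0],"spin":0},{"offset":[0.7,-3.5,0],"spin":0},{"offset":[0.7,-3.5,0],"spin":0},{"offset":[0.7,-3.5,0],"spin":0},{"offset":[0.7,-3.5,0],"spin":0},{"offset":[0.7,-3.5,0],"spin":0},{"offset":[0,0,3],"spin":0},{"offset":[0,0,2.5],"spin":0},{"offset":[0,0,0],"spin":0},{"offset":[0,0,0],"spin":0}]'
python3 - <<'E'
from h import *
go(.527,-.1992,98.9,.037)
E
```

```text
time: 21.22
tcp_pos: [0.5295, -0.1992, 0.0615]
eef_rot: [-0.243, 3.131, -0.001]
force: [0.6, 0.8, -1.2]
width: 0.0238
finger_force: 29.9
offset cm [0.25 0.04 2.45] spin -0.0 cur yaw 98.9 pos [ 0.5295 -0.1992  0.0615] j6 -2.28
```

```bash
python3 -m pendant '[{"offset":[0.25,0,1.2],"spin":0},{"offset":[0,0,1.2],"spin":0},{"offset":[0,0,0],"spin":0},{"offset":[0,0,0],"spin":0}]'
python3 -m pendant '[{"offset":[0,0,0],"spin":0},{"offset":[0,0,0],"spin":0},{"offset":[0,0,0],"spin":0},{"offset":[0,0,-3],"spin":0},{"offset":[0,0,-4],"spin":0},{"offset":[0,0,-3],"spin":8.9},{"offset":[-1.9,3.2,0],"spin":0},{"offset":[-1.9,3.2,0],"spin":0},{"offset":[-1.9,3.2,0],"spin":0},{"offset":[-1.9,3.2,0],"spin":0},{"offset":[0,0,0],"spin":0},{"offset":[0,0,0],"spin":0}]' 50
python3 - <<'E'
from h import *
im,c=snap("wrist"); cv2.imwrite("pics/w5.png",cv2.cvtColor(im,cv2.COLOR_RGB2BGR))
H,S,V=cv2.split(hsv(im))
for n,m,z in [("green",(H>45)&(H<85)&(S>150),.026),("yellow",(H>17)&(H<35)&(S>130)&(V>110),.038),("white",(S<60)&(V>140),.003)]:
    for b in blobs(m,150)[:5]: print(n,b.reshape(-1,2).mean(0).round(),rect(b,c,z))
go(.622,-.0715,90,.085)
E
```

```text
time: 21.72
tcp_pos: [0.5263, -0.1992, 0.0363]
eef_rot: [0.244, -3.132, -0.001]
force: [-0.2, 0.4, 0.0]
width: 0.0239
finger_force: 30.0
time: 23.22
tcp_pos: [0.6021, -0.0716, 0.1365]
eef_rot: [0.002, -3.141, 0.001]
force: [0.4, -1.1, -0.1]
width: 0.0466
finger_force: 0.0
green [252. 214.] [621.4 -71.3  23.7  22.7   0. ]
yellow [ 86. 108.] [ 531.6 -209.6  132.1  123.4    8.8]
yellow [416. 321.] [727.2  94.6 147.8  18.3  87. ]
yellow [153. 327.] [ 7.374e+02 -1.705e+02  1.990e+01  7.410e+01  2.000e-01]
yellow [255. 153.] [563.4 -68.4  26.6  26.9  63.2]
yellow [351. 280.] [680.7  20.8  53.2  13.5   4.4]
white [114. 104.] [ 526.  -199.7  129.4   54.1    8.9]
white [38. 81.] [ 502.3 -267.1   61.3   52.3    8.8]
white [ 62. 154.] [ 569.2 -256.9   61.6   52.2    8.7]
white [505. 169.] [580.4 180.6  18.   39.1  86. ]
white [ 28. 331.] [ 770.4 -329.4   18.1   18.9   89.1]
offset cm [-2.01  0.05  5.15] spin 0.0 cur yaw 90.0 pos [ 0.602  -0.072   0.1365] j6 -1.87
```

View pics/w5.png

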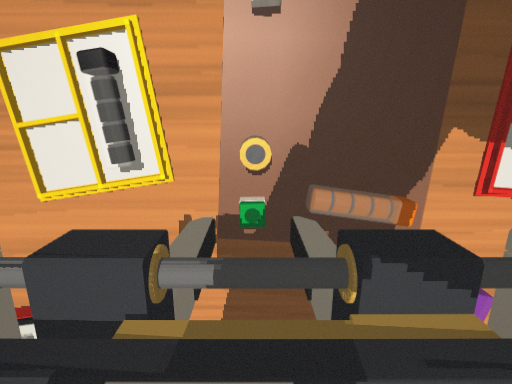

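Black tube lies in the yellow long bay, from (97,60) to (121,155). Green chalk is at (252,214), square to the tool, with the orange tube clear of the fingers.

```bash
python3 -m pendant '[{"offset":[-1.9,0.05,0],"spin":0},{"offset":[0,0,3],"spin":0},{"offset":[0,0,3],"spin":0},{"offset":[0,0,2.7],"spin":0},{"offset":[0,0,1.5],"spin":0},{"offset":[0,0,0],"spin":0},{"offset":[0,0,0],"spin":0}]' 43
python3 -m pendant '[{"offset":[0,0,0],"spin":0},{"offset":[0,0,0],"spin":0},{"offset":[0,0,0],"spin":0},{"offset":[0,0,-3],"spin":0},{"offset":[0,0,-3],"spin":0},{"offset":[0,0,-2],"spin":0},{"offset":[1.2,-4,0],"spin":-3},{"offset":[1,-3.8,0],"spin":-3},{"offset":[0.7,-4,0],"spin":-2.9},{"offset":[0.3,-4,0],"spin":0},{"offset":[0.3,-2,0],"spin":0},{"offset":[0,0,0],"spin":0},{"offset":[0,0,0],"spin":0}]' 0
python3 - <<'E'
from h import *
go(.570,-.2567,98.9,.0365)
E
```

```text
time: 24.15
tcp_pos: [0.6222, -0.0714, 0.0358]
eef_rot: [-0.0, 3.14, -0.001]
force: [-0.4, -0.3, -0.9]
width: 0.0399
finger_force: 0.0
time: 25.78
tcp_pos: [0.6019, -0.2485, 0.1144]
eef_rot: [0.246, -3.131, -0.002]
force: [-0.0, 0.2, 1.0]
width: 0.0238
finger_force: 30.0
offset cm [ 3.28 -0.32  7.79] spin 0.1 cur yaw 99.0 pos [ 0.6019 -0.2485  0.1144] j6 -2.29
```

```bash
python3 -m pendant '[{"offset":[3.3,-0.3,0],"spin":0},{"offset":[0,0,3],"spin":0},{"offset":[0,0,2],"spin":0},{"offset":[0,0,1.5],"spin":0},{"offset":[0,0,1.2],"spin":0},{"offset":[0,0,0],"spin":0},{"offset":[0,0,0],"spin":0}]'
python3 - <<'E'
from h import *
go(.570,-.2567,98.9,.0365)
E
```

```text
time: 26.65
tcp_pos: [0.5703, -0.2581, 0.0381]
eef_rot: [-0.245, 3.132, -0.001]
force: [-0.7, -0.4, -0.7]
width: 0.024
finger_force: 30.0
offset cm [0.01 0.15 0.16] spin 0.0 cur yaw 98.9 pos [ 0.5703 -0.2581  0.0381] j6 -2.33
```

```bash
python3 -m pendant '[{"offset":[0,0.1,0.1],"spin":0},{"offset":[0,0,0],"spin":0}]'
python3 -m pendant '[{"offset":[0,0,0],"spin":0},{"offset":[0,0,0],"spin":0},{"offset":[0,0,0],"spin":0},{"offset":[0,0,-3],"spin":0},{"offset":[0,0,-4],"spin":0},{"offset":[0,0,-3],"spin":8.9},{"offset":[0.1,3.8,0],"spin":0},{"offset":[0.1,3.8,0],"spin":0},{"offset":[0.1,3.8,0],"spin":0},{"offset":[0.2,3.8,0],"spin":0},{"offset":[0.2,3.6,0],"spin":0},{"offset":[0,0,0],"spin":0},{"offset":[0,0,0],"spin":0}]' 48
python3 - <<'E'
from h import *
im,c=snap("wrist"); cv2.imwrite("pics/w6.png",cv2.cvtColor(im,cv2.COLOR_RGB2BGR))
go(.5634,-.0684,90,.035)
E
```

```text
time: 26.9
tcp_pos: [0.5698, -0.2572, 0.0369]
eef_rot: [-0.244, 3.132, -0.0]
force: [0.3, -0.7, -0.5]
width: 0.0236
finger_force: 30.0
time: 28.52
tcp_pos: [0.563, -0.0697, 0.1368]
eef_rot: [-0.002, 3.141, -0.001]
force: [1.3, 0.5, 0.1]
width: 0.0447
finger_force: 0.0
offset cm [-0.04  0.17 10.18] spin 0.0 cur yaw 90.0 pos [ 0.563  -0.0701  0.1368] j6 -1.89
```

View pics/w6.png

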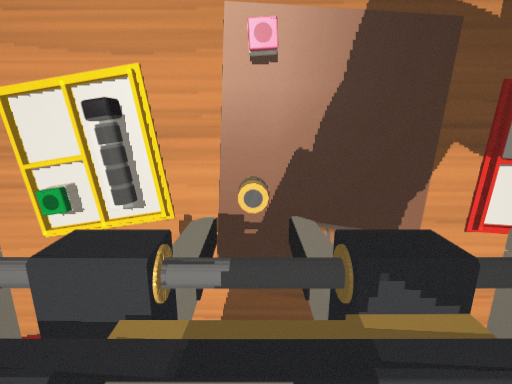

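Green chalk stands in the yellow bay at (53,201), and the shaper at (253,197) is centred.

```bash
python3 -m pendant '[{"offset":[0,0.15,3],"spin":0},{"offset":[0,0,3],"spin":0},{"offset":[0,0,2.7],"spin":0},{"offset":[0,0,1.5],"spin":0},{"offset":[0,0,0],"spin":0},{"offset":[0,0,0],"spin":0}]'
python3 -m pendant '[{"offset":[0,0,0],"spin":0},{"offset":[0,0,0],"spin":0},{"offset":[0,0,0],"spin":0},{"offset":[0,0,-3],"spin":0},{"offset":[0,0,-3],"spin":0},{"offset":[0,0,-2],"spin":0},{"offset":[1.2,-4,0],"spin":0},{"offset":[1.2,-4,0],"spin":0},{"offset":[1.2,-4,0],"spin":0},{"offset":[1.2,-4,0],"spin":0},{"offset":[1.2,-3.8,0],"spin":-8.9},{"offset":[0,0,0],"spin":0},{"offset":[0,0,0],"spin":0}]' 0
python3 - <<'E'
from h import *
go(.5025,-.267,98.9,.0367)
E
```

```text
time: 29.32
tcp_pos: [0.5635, -0.0682, 0.0356]
eef_rot: [-0.0, 3.14, -0.001]
force: [0.6, -1.1, 0.8]
width: 0.0445
finger_force: 0.0
time: 30.95
tcp_pos: [0.5026, -0.2651, 0.1144]
eef_rot: [0.241, -3.132, -0.002]
force: [0.7, -0.0, -1.3]
width: 0.0274
finger_force: 30.0
offset cm [ 0.03 -0.19  7.77] spin -0.1 cur yaw 98.8 pos [ 0.5026 -0.2651  0.1144] j6 -2.41
```

```bash
python3 -m pendant '[{"offset":[0,-0.2,3],"spin":0},{"offset":[0,0,2],"spin":0},{"offset":[0,0,1.5],"spin":0},{"offset":[0,0,1.2],"spin":0},{"offset":[0,0,0],"spin":0},{"offset":[0,0,0],"spin":0},{"offset":[0,0,0],"spin":0}]'
python3 -m pendant '[{"offset":[0,0,0],"spin":0},{"offset":[0,0,0],"spin":0},{"offset":[0,0,0],"spin":0},{"offset":[0,0,-2],"spin":0},{"offset":[0,0,-4],"spin":0},{"offset":[0,0,-4],"spin":0},{"offset":[3,0,-4],"spin":0},{"offset":[4,0,-4],"spin":0},{"offset":[4,0,-4],"spin":0},{"offset":[4,0,0],"spin":0},{"offset":[0,0,0],"spin":0},{"offset":[0,0,0],"spin":0}]' 48
python3 - <<'E'
from h import *
im,c=snap("top"); cv2.imwrite("pics/t7.png",cv2.cvtColor(cv2.resize(im[145:260,125:375],None,fx=3,fy=3,interpolation=cv2.INTER_CUBIC),cv2.COLOR_RGB2BGR))
im,c=snap("scene"); cv2.imwrite("pics/s7.png",cv2.cvtColor(cv2.resize(im[110:340,120:380],None,fx=2.5,fy=2.5,interpolation=cv2.INTER_CUBIC),cv2.COLOR_RGB2BGR))
E
```

```text
time: 31.82
tcp_pos: [0.5035, -0.268, 0.0383]
eef_rot: [-0.244, 3.131, -0.001]
force: [-0.5, 0.6, -0.6]
width: 0.0274
finger_force: 30.0
time: 33.33
tcp_pos: [0.3552, -0.2909, 0.2577]
eef_rot: [-0.243, 3.132, -0.0]
force: [0.9, -0.1, 0.3]
width: 0.0445
finger_force: 0.0
```

View pics/t7.png

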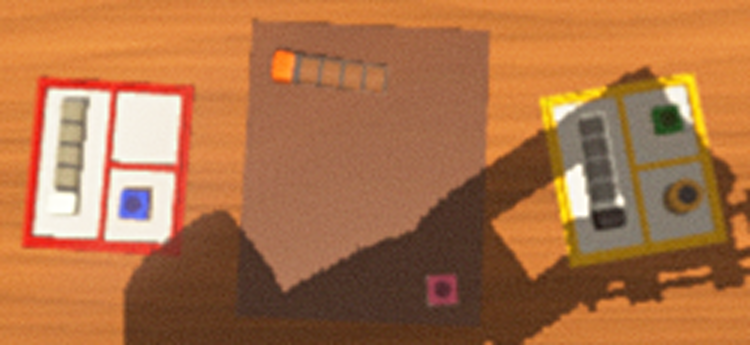

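View pics/s7.png

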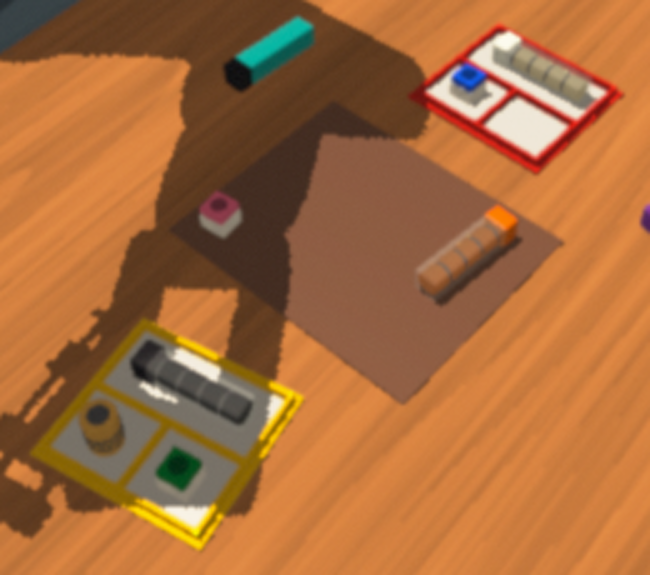

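Both views show everything upright and flat in its bay. In the top crop: cream (70,155), blue (135,203), black (602,170), green (668,117), shaper (685,195). Orange and pink haven't moved.

```bash
python3 -c "
from rig import finish_job
print(finish_job())"
```

```text
the job is handed in; nothing more can be done
None
```

Both cue repair kits are made up as specified and the job is handed in at about 33 s of the 112 s limit; the last camera views show everything in its bay and the orange tube and pink chalk unmoved, but no verdict came back.

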